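Warming tray off, dried spool lifted with the tongs

ROBOT

A 6-joint arm with a two-finger parallel gripper is mounted at the origin on the work surface. World frame = base frame: x ahead of the robot, y to its left, z up, the work surface at z = 0. Lengths are in m, angles in rad, forces in N, time in s.
With the tool pointing down it reaches from about 0.325 to 1 m from the base axis. Payload 5.1 kg.
Tool frame: the origin (TCP) lies on the centre line of the jaws, within the pads' length; the fingertips stand arm.tip_reach ahead of it and the grasp point (between the pads) lies 8 mm behind it (arm.tip_reach is the distance from the TCP to the fingertips, in m); z points along the fingers, y is the line along which they close (so a half turn about z gives the same grasp; the last joint's range is limited). The gripper opens to 85 mm and grips with 20 to 120 N. Pads are 22 mm wide; open, the fingers measure 114 mm over their backs; the gripper's body (76 mm by 85 mm) begins 54 mm behind the grasp point. The pads swing forward as they close: fully open they stand 13 mm farther back than shut.
Start: joints at [-1.203, 0.124, 1.65, -0, 1.367, -0.083], TCP at [0.283, -0.585, 0.242] pointing down, gripper open.
Joint ranges: [-2.61, 2.61], [-1.02, 2.33], [0.03, 2.71], [-1.35, 4.49], [0.32, 2.68], [-2.91, 2.91]. Speed limits (rad/s): [2.57, 2.57, 3.14, 3.14, 3.14, 3.14].

INTERFACE

Orientations are given as a rotation vector (axis times angle).
In Python, from rig import arm, camrig gives the robot as it stands (arm), with the cameras (camrig).
- The arm moves only by the tool shift_gripper, called in YAML: its name, and indented under it one key for each argument. Schema: {"type":"object","properties":{"increments":{"type":"array","items":{"type":"object","properties":{"r":{"type":"array","items":{"type":"number"},"minItems":3,"maxItems":3},"xyz":{"type":"array","items":{"type":"number"},"minItems":3,"maxItems":3},"aperture":{"type":"number"}},"additionalProperties":false,"required":["aperture"]},"minItems":1,"maxItems":20},"only":{"type":"string"},"quiet":{"type":"boolean"},"lines":{"type":"string"}},"required":["increments"],"additionalProperties":false}. increments is a list of rows, 1 to 20 of them, each an object with the fields r (a list: a rotation vector rx, ry, rz in normalised numbers (1 is pi/2 rad)), xyz (a list: dx, dy, dz in parts of the range, where 1.0 means 1 m), aperture (the opening from 0.0 (shut) to 1.0 (fully open)); a field left out counts as zero (the opening has to be given); each row is the pose to reach, as a shift and turn from the pose commanded when the call began, along the tool's axes at that moment; what a row does not reach only later rows make up. A row lasts 1/8 s, in which the tool goes at most 0.0625 m and 0.188 rad, less where a joint would pass 70% of its speed; a pose out of reach is approached as far as the arm can. The fingers move at their own pace and stop on an object; the grip force is fixed at half the most. Time passes only in rows, so rows that do not move let the fingers close. The tool returns the time, the measured TCP pose, the force, the opening and the grip force at its end. only (a regular expression) keeps the lines of the reply that match it, lines (a string "A,B") keeps lines A to B, and quiet returns only ok. A shift or turn number past 1, either way, is cut back to 1. Input that does not fit is refused with a message, and nothing moves.
- arm.observe(): the state, without advancing time (a new reading comes with each control period).
- camrig.get_image(name): name is "scene" or "top"; returns a dict with "color" (420x560x3 uint8, red, green, blue), "fx", "fy", "cx", "cy" (pixels), "D" ([k1, k2, p1, p2, k3] as OpenCV has them; the pictures are not rectified), "pose" (4x4, takes a point from camera to world coordinates). Camera axes: x right, y up, looking along -z (the intrinsics and any distortion apply to the point x, -y, -z); pixel columns grow to the right and rows downward; lengths in m; the calibration is good to about 2 mm. A picture is of the moment at which its call begins. There is no depth.
- arm.hand_in(): hands the job in; it is judged then, once.
The state is a dict: "clock": time; "q": joint angles; "qd": joint speeds; "effort": joint torques, N m; "ee_pos": TCP position; "tcp_rot": TCP orientation; "contact_force": force on the tool from outside, world axes, zero at the start; "wrist_torque": the same for the moment, N m; "opening": opening from 0.0 (shut) to 1.0 (fully open); "finger_force": force on a finger pad.
Only numpy, scipy, OpenCV 4.12 (cv2) and the standard library are available. Lean on these libraries where they do the work, as an engineer would, in place of code of your own. Each camera call takes 0.05 s, during which the arm holds its last target. There are 200 camera calls.

TASK

The dyed thread on the warming tray is dry. Turn the tray's rotary switch fully to OFF, then take up the kitchen tongs, close their jaws on the small wooden spool that stands on the tray, and lift it upright at least 10 cm above the tray: finish while still holding it there in the tongs, tongs level. Touch that spool only with the tongs, keep it upright all the while, leave the big reel beside it and everything else in place.

Things in the scene. Friction and masses are not known exactly. Their poses are not given: they have to be found in the camera images.
- tray: Electric warming tray, 240 x 380 x 45 mm high, fixed to the table, grey frame with steel rim. Origin: centre of its underside; local z up, local y along its length. The black glass (220 x 276 mm) covers it from local y -183 to +93 mm; the control pod with the rotary switch is its +y end. Deck and glass are both 45 mm above the table.
- tray_top (a point): Centre of the tray's top face, 45 mm above its origin, axes as the tray's.
- switch (a joint): Rotary switch on the tray's pod, vertical axis at tray-local x -40, y +145 mm. 0 = ON, where it starts (pointer 60 degrees clockwise from the tray's +x seen from above, at the short white bar); +1.047 rad = OFF (turned 60 degrees counter-clockwise: pointer along the tray's +x, at the round white dot). An over-centre spring snaps it to the nearer end; peak torque 0.1 N m; stops at both ends.
- switch_grip (a point): Point on the switch's axis at the height to grip, 16.5 mm above the tray's deck. The knob has a 44 mm disc, 6.5 mm high, and above it a bar grip 42 mm long (point's local x, towards the pointer), 12 mm thick (local y), from 6.5 to 26.5 mm above the deck.
- tongs: Stainless kitchen tongs, 0.1 kg, lying on edge, the two arms side by side, closing horizontally. Origin: under the grip point, at the lower edge; local x from hinge to jaws, z up. Hinge 100 mm behind the origin, pull ring to 124 mm behind, jaw ends 113 mm ahead. Arms: flat strips 3 mm thick, 24 mm high (z 0 to 24). Squeeze them across local y at the grip point.
- tongs_grip (a point): Midway between the arms at half height (12 mm above the lower edge), near the centre of mass; axes as the tongs'. Sprung open the arms measure 59 mm over the outside here, about 34 mm when closed on the spool; 10 mm less here brings the jaws 19 mm closer. Spring 8 N (open) to 14 N. To carry them with open jaws, hold them at about 54 mm.
- tongs_jaws (a point): Point midway between the two jaws, 93 mm ahead of the grip point, 12 mm above the tongs' lower edge. Jaws are concave scoops 34 mm long and 20 mm high (z 2 to 22 of the tongs); free gap between their inward lips about 64 mm when open.
- tongs_left: The tongs' arm on local +y, with its jaw. Origin on the hinge at the lower edge.
- tongs_right: The tongs' arm on local -y, with its jaw. Origin on the hinge at the lower edge.
- spool: The small wooden spool to lift: stands upright on the tray's glass, 50 mm high, two wooden flanges 34 mm across and 5 mm thick, wound with dark red thread 28 mm across between them (5 to 45 mm above its foot). About 28 g. Origin: centre of its foot; z up.
- reel: Big wooden reel with the same thread, also standing on the tray, 56 mm across, 62 mm high; to be left alone. Origin: centre of its foot. The spool and the reel may stand either way round on the glass, at least 95 mm apart.
- spool_b: Bystander: a spool just like the one on the tray, standing on the table. Origin: centre of its foot.
- spool_c: Bystander: squat spool with blue thread, 48 mm across, 40 mm high, on the table beyond the tongs.
- jar_a: Bystander: amber dye jar, 60 mm across, 85 mm high.
- jar_b: Bystander: clear jar, 68 mm across, 100 mm high.
- brush: Bystander: brush lying on the table.
- pin_tin: Bystander: round tin of pins, 62 mm across, 28 mm high.
- mug: Bystander: white mug, 80 mm across, 90 mm high.

How it is judged:
By the outcome, as a careful person would: the job done as asked, in the order asked, and still so for the second after the job is handed in, while the arm keeps its last pose, push and grip.
It also fails if it takes over 58 s, if anything falls off the work surface, if the arm or the gripper's body presses on something with over 40 N, if the wrist force passes 120 N, or if a joint passes its speed limit or range.

## Working session

There is one attempt and no reset: what is moved stays moved. The work goes in short steps, Python scripts to look and compute and a tool call to move; the robot and the scene stay as the last step left them, time stands still between calls to the robot, and variables do not carry over. Pictures are saved under pics/ and viewed, at most 10 in all, crops included, and the job is handed in when it is done.

```bash
ls; mkdir -p pics
```

Run:
```python
from rig import arm, camrig
import cv2,pickle
d={}
for n in("scene","top"):
    i=camrig.get_image(n);d[n]=i;cv2.imwrite(f"pics/{n}0.png",i["color"][:,:,::-1])
    print(n,i["fx"],i["cx"],i["cy"],i["D"],i["pose"].round(3).tolist())
pickle.dump(d,open("im0.pkl","wb"))
print(arm.tip_reach,arm.observe())
```

```text
pics
rig.py
scene 477.1206351932878 292.22194063506936 208.90405846341446 [-0.00050676  0.          0.          0.          0.        ] [[0.017, -0.748, 0.664, 1.406], [1.0, 0.004, -0.021, -0.032], [0.013, 0.664, 0.747, 1.013], [0.0, 0.0, 0.0, 1.0]]
top 393.56965031009634 284.2899489786537 207.61707799077098 [-0.10611108  0.          0.          0.          0.        ] [[-0.002, 0.998, -0.067, 0.487], [-1.0, -0.003, -0.01, -0.003], [-0.01, 0.067, 0.998, 1.284], [0.0, 0.0, 0.0, 1.0]]
0.011 {'clock': 0.1, 'q': array([-1.20258827e+00,  1.24424555e-01,  1.65156630e+00, -1.19252989e-06,
        1.36752411e+00, -8.26044917e-02]), 'qd': array([ 0.00165708, -0.00131173, -0.00323856, -0.00096937,  0.00134058,
        0.00065461]), 'effort': array([ 4.10375687e-04, -4.24930787e+01, -3.66653252e+01, -1.19465258e-04,
        3.91172507e-03,  2.32154929e-05]), 'ee_pos': array([ 0.28297549, -0.58456021,  0.2411688 ]), 'tcp_rot': array([-3.06026642e+00, -7.01728564e-01,  4.31289921e-04]), 'contact_force': array([ 0.71137183,  0.18076603, -0.76009649]), 'wrist_torque': array([-0.00449041, -0.03241846,  0.03682324]), 'finger_force': 0.0, 'opening': 0.9956025047492588}
```

View pics/top0.png

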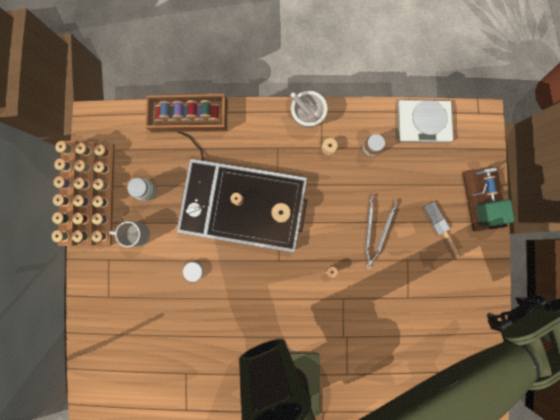

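View pics/scene0.png

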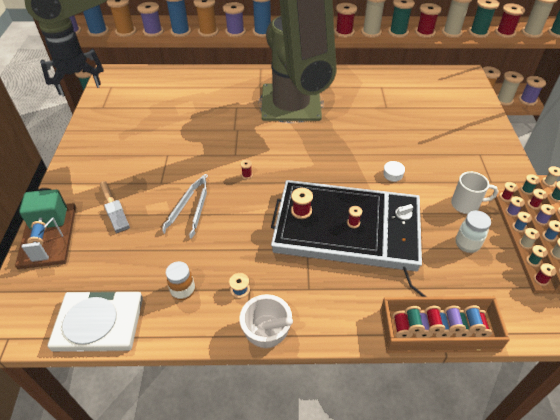

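The top view shows the tray (centre about 242,206), the knob (195,209), the spool (236,199), the reel (281,212), and the tongs with their hinge at (369,264) and jaws at (372,198) and (395,203). Next I'll enlarge these areas.

Create h.py:
```python
import numpy as np,cv2
def ray(im,uv):
    K=np.array([[im["fx"],0,im["cx"]],[0,im["fy"],im["cy"]],[0,0,1.]])
    p=cv2.undistortPoints(np.array(uv,float).reshape(-1,1,2),K,np.array(im["D"],float)).reshape(-1,2)
    d=np.c_[p[:,0],-p[:,1],-np.ones(len(p))]@im["pose"][:3,:3].T
    return im["pose"][:3,3],d
def plane(im,uv,z):
    c,d=ray(im,uv); return c+d*((z-c[2])/d[:,2])[:,None]
def proj(im,P):
    P=np.atleast_2d(P);c=(P-im["pose"][:3,3])@im["pose"][:3,:3]*[1,-1,-1]
    K=np.array([[im["fx"],0,im["cx"]],[0,im["fy"],im["cy"]],[0,0,1.]])
    return cv2.projectPoints(c,np.zeros(3),np.zeros(3),K,np.array(im["D"],float))[0].reshape(-1,2)
```

Run:
```python
import pickle,cv2,numpy as np
d=pickle.load(open("im0.pkl","rb"))
def crop(n,x,y,w,h,s): 
    a=cv2.resize(d[n]["color"][y:y+h,x:x+w,::-1],(w*s,h*s),interpolation=cv2.INTER_CUBIC)
    for k in range(0,w,10): cv2.putText(a,str(x+k),(k*s,8),0,.3,(0,255,255)) if k%20==0 else 0; cv2.line(a,(k*s,0),(k*s,4),(0,255,255))
    for k in range(0,h,10): cv2.putText(a,str(y+k),(0,k*s+4),0,.3,(0,255,255)) if k%20==0 else 0
    return a
a=crop("top",172,152,140,105,5);cv2.imwrite("pics/c1.png",a)
b=crop("top",330,185,80,95,5);c=crop("scene",150,165,80,95,5)
cv2.imwrite("pics/c2.png",np.hstack([b,c]))
```

```text
(no output)
```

View pics/c1.png

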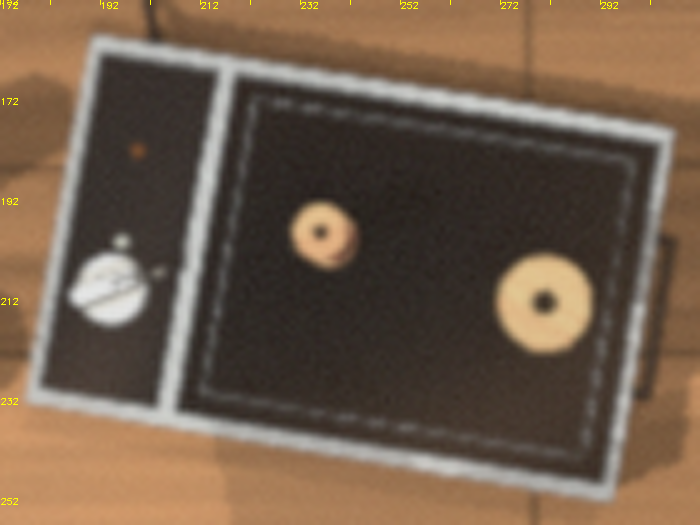

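View pics/c2.png

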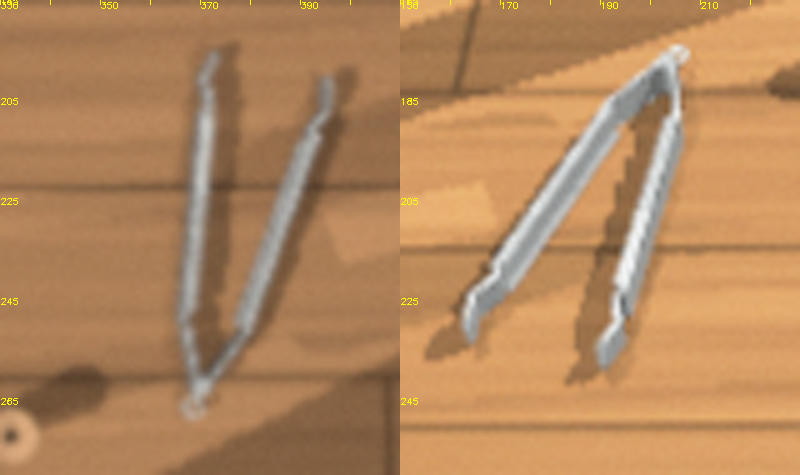

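Create m.py:
```python
import pickle,cv2,numpy as np
from h import *
from scipy.optimize import least_squares
d=pickle.load(open("im0.pkl","rb"));t,s=d["top"],d["scene"]
C=plane(t,[(190.2,159.2),(307,178),(295,251.8),(177.6,232.4)],.045)[:,:2]
L=np.array([[.12,.19],[.12,-.19],[-.12,-.19],[-.12,.19]])
R=lambda a:np.array([[np.cos(a),-np.sin(a)],[np.sin(a),np.cos(a)]])
o=least_squares(lambda p:(L@R(p[2]).T+p[:2]-C).ravel(),[.5,.1,-.15])
p=o.x;print("tray",p.round(4),"res",o.fun.round(4))
print("knob pred",(R(p[2])@[-.04,.145]+p[:2]).round(4))
W=np.array([.0,0])
print("knob top",plane(t,[(172+110/5,152+289/5)],.0515).round(4))
# spool etc: top flange mask in both views
for n,im,rois in(("top",t,{"spool":(225,185,25,25,.05+.045),"reel":(265,197,35,35,.062+.045)}),("scene",s,{"spool":(340,195,32,40,.095),"reel":(280,180,45,45,.107)})):
    for k,(x,y,w,h,z) in rois.items():
        c=im["color"][y:y+h,x:x+w].astype(int)
        m=((c[...,0]>150)&(c[...,0]-c[...,2]>25)&(c[...,1]>120)).astype(np.uint8)
        N,lab,st,ce=cv2.connectedComponentsWithStats(m);
        for i in range(1,N):
            if st[i,4]>8: print(n,k,st[i],(ce[i]+[x,y]).round(1),plane(im,[ce[i]+[x,y]],z).round(4))
# tongs
P=lambda l:plane(t,[(330+a/5,185+b/5) for a,b in l],.024)
T=P([(202,385),(215,52),(328,75),(190,412)]);print("tongs top",T.round(4))
T2=plane(s,[(163.6,232.8),(191,238.4)],0);print("scene tips low",T2.round(4))
T3=plane(s,[(150+275/5,165+57/5)],.024);print("scene hinge",T3.round(4))
```

```bash
python3 m.py
```

```text
tray [ 0.579   0.1438 -0.1634] res [ 0.0009 -0.0003  0.002  -0.0007 -0.0018 -0.0007 -0.001   0.0017]
knob pred [0.5632 0.2934]
knob top [[0.564  0.2955 0.0515]]
top spool [ 6  8 11 12 95] [235.9 198.2] [[0.5964 0.1564 0.095 ]]
top reel [  7   6  18  19 258] [280.5 212.1] [[0.5529 0.0204 0.107 ]]
scene spool [  9  11  13  11 106] [355.1 210.6] [[0.5973 0.1552 0.095 ]]
scene spool [11 27  9  6 16] [355.9 225.3] [[0.6464 0.1522 0.095 ]]
scene reel [ 0  0  7 14 61] [282.  185.9] [[ 0.5193 -0.0325  0.107 ]]
scene reel [ 8  0 37  4 80] [309.7 180.8] [[0.5007 0.0419 0.107 ]]
scene reel [ 11   7  22  17 275] [301.7 195.4] [[0.5541 0.0187 0.107 ]]
scene reel [12 27 20 11 60] [302.2 213.6] [[0.6171 0.0181 0.107 ]]
tongs top [[ 0.397  -0.2648  0.024 ]
 [ 0.6107 -0.2764  0.024 ]
 [ 0.5956 -0.3499  0.024 ]
 [ 0.3798 -0.2569  0.024 ]]
scene tips low [[ 0.5906 -0.3536  0.    ]
 [ 0.6104 -0.2773  0.    ]]
scene hinge [[ 0.3979 -0.2589  0.024 ]]
```

Create g.py:
```python
import sys,numpy as np
from scipy.spatial.transform import Rotation as Ro
from rig import arm, camrig
# usage: g.py x y z psi_deg : deltas in the tool axes
o=arm.observe();R=Ro.from_rotvec(o["tcp_rot"])
v=list(map(float,sys.argv[1:]))
T=Ro.from_euler("z",v[3],degrees=True)*Ro.from_euler("x",180,degrees=True)
print("rot",(R.inv()*T).as_rotvec().round(3),"d",R.inv().apply(np.array(v[:3])-o["ee_pos"]).round(4),"psi",np.degrees(np.arctan2(*R.as_matrix()[[1,0],0])).round(1),o["ee_pos"].round(4),o["contact_force"].round(1),o["clock"],o["opening"].round(3))
```

```bash
python3 g.py .5635 .2945 .15 110.6
```

```text
Traceback (most recent call last):
  File "g.py", line 8, in <module>
    print("rot",(R.inv()*T).as_rotvec().round(3),"d",R.inv().apply(np.array(v[:3])-o["ee_pos"]).round(4),"psi",np.degrees(np.arctan2(*R.as_matrix()[[1,0],0])).round(1),o["ee_pos"].round(4),o["contact_force"].round(1),o["clock"],o["opening"].round(3))
                                                                                                                                                                                                                                    ^^^^^^^^^^^^^^^^^^
AttributeError: 'float' object has no attribute 'round'
```

```bash
sed -i 's/o\["opening"\].round(3)/round(o["opening"],3)/' g.py
python3 g.py .5635 .2945 .15 110.6
```

```text
rot [-1.00e-03 -2.00e-03 -1.48e+00] d [ 0.6355 -0.6688  0.0926] psi 25.8 [ 0.283  -0.5846  0.2412] [ 0.7  0.2 -0.8] 0.1 0.996
```

Units first: turns go in shares of pi/2 rad. So -1.48 rad / 1.5708 = -0.9422.

shift_gripper:
  increments:
    - {"r":[0, 0, -0.5093], "xyz":[0.3, -0.3, 0.02], "aperture":0.6}
    - {"r":[0, 0, -0.5093], "xyz":[0.3, -0.3, 0.02], "aperture":0.6}
    - {"r":[0, 0, -0.5093], "xyz":[0.3, -0.3, 0.02], "aperture":0.6}
    - {"r":[0, 0, -0.5093], "xyz":[0.3, -0.3, 0.02], "aperture":0.6}
    - {"r":[0, 0, -0.5093], "xyz":[0.3, -0.3, 0.02], "aperture":0.6}
    - {"r":[0, 0, -0.5093], "xyz":[0.3, -0.3, 0.02], "aperture":0.6}
    - {"r":[0, 0, -0.5093], "xyz":[0.3, -0.3, 0.02], "aperture":0.6}
    - {"r":[0, 0, -0.9422], "xyz":[0.635, -0.669, 0.093], "aperture":0.6}
    - {"r":[0, 0, -0.9422], "xyz":[0.635, -0.669, 0.093], "aperture":0.6}
    - {"r":[0, 0, -0.9422], "xyz":[0.635, -0.669, 0.093], "aperture":0.6}
    - {"r":[0, 0, -0.9422], "xyz":[0.635, -0.669, 0.093], "aperture":0.6}
    - {"r":[0, 0, -0.9422], "xyz":[0.635, -0.669, 0.093], "aperture":0.6}
    - {"r":[0, 0, -0.9422], "xyz":[0.635, -0.669, 0.093], "aperture":0.6}
    - {"r":[0, 0, -0.9422], "xyz":[0.635, -0.669, 0.093], "aperture":0.6}
    - {"r":[0, 0, -0.9422], "xyz":[0.635, -0.669, 0.093], "aperture":0.6}
    - {"r":[0, 0, -0.9422], "xyz":[0.635, -0.669, 0.093], "aperture":0.6}
    - {"r":[0, 0, -0.9422], "xyz":[0.635, -0.669, 0.093], "aperture":0.6}
    - {"r":[0, 0, -0.9422], "xyz":[0.635, -0.669, 0.093], "aperture":0.6}

```text
clock: 2.35
ee_pos: [0.5631, 0.2926, 0.1495]
tcp_rot: [1.789, 2.582, -0.0]
contact_force: [0.7, 1.1, -0.3]
opening: 0.598
finger_force: 0.0
```

```bash
python3 g.py .5635 .2945 .067 110.6
```

```text
rot [-0.     0.    -0.001] d [0.0017 0.001  0.0825] psi 110.6 [0.5631 0.2926 0.1495] [ 0.7  1.1 -0.3] 2.35 0.598
```

shift_gripper:
  increments:
    - {"xyz":[0.001, 0, 0.05], "aperture":0.5}
    - {"xyz":[0.001, 0, 0.083], "aperture":0.5}
    - {"xyz":[0.001, 0, 0.083], "aperture":0.5}
    - {"xyz":[0.001, 0, 0.083], "aperture":0.5}
    - {"xyz":[0.001, 0, 0.083], "aperture":0}
    - {"xyz":[0.001, 0, 0.083], "aperture":0}
    - {"xyz":[0.001, 0, 0.083], "aperture":0}
    - {"xyz":[0.001, 0, 0.083], "aperture":0}
    - {"xyz":[0.001, 0, 0.083], "aperture":0}
    - {"xyz":[0.001, 0, 0.083], "aperture":0}
    - {"xyz":[0.001, 0, 0.083], "aperture":0}

```text
clock: 3.72
ee_pos: [0.5645, 0.2952, 0.0685]
tcp_rot: [1.786, 2.581, 0.005]
contact_force: [2.2, -0.2, 6.9]
opening: 0.119
finger_force: 62.6
```

```bash
python3 g.py .5635 .2945 .067 170.6
```

```text
rot [ 0.004  0.002 -1.047] d [-0.0003 -0.0012  0.0015] psi 110.6 [0.5645 0.2952 0.0685] [ 2.2 -0.2  6.9] 3.725 0.119
```

In the tool's units: -1.07 rad / 1.5708 = -0.6812.

shift_gripper:
  increments:
    - {"r":[0, 0, -0.0955], "xyz":[0, 0, -0.001], "aperture":0}
    - {"r":[0, 0, -0.191], "xyz":[0, 0, -0.001], "aperture":0}
    - {"r":[0, 0, -0.2865], "xyz":[0, 0, -0.001], "aperture":0}
    - {"r":[0, 0, -0.382], "xyz":[0, 0, -0.001], "aperture":0}
    - {"r":[0, 0, -0.4775], "xyz":[0, 0, -0.001], "aperture":0}
    - {"r":[0, 0, -0.573], "xyz":[0, 0, -0.001], "aperture":0}
    - {"r":[0, 0, -0.6812], "xyz":[0, 0, -0.001], "aperture":0}
    - {"r":[0, 0, -0.6812], "xyz":[0, 0, -0.001], "aperture":0}
    - {"r":[0, 0, -0.6812], "xyz":[0, 0, -0.001], "aperture":0}

```text
clock: 4.85
ee_pos: [0.5643, 0.295, 0.0685]
tcp_rot: [0.226, 3.13, 0.002]
contact_force: [5.3, -0.8, 4.4]
opening: 0.115
finger_force: 62.4
```

Run:
```python
from rig import arm, camrig
o=arm.observe();print(o["wrist_torque"],o["contact_force"],o["tcp_rot"])
```

```text
[-0.08996486 -0.761139   -0.43070035] [ 5.25915587 -0.83954676  4.37635493] [2.25692161e-01 3.13031209e+00 2.00185640e-03]
```

shift_gripper:
  increments:
    - {"aperture":0.5}
    - {"aperture":0.5}
    - {"aperture":0.5}
    - {"xyz":[0, 0, -0.06], "aperture":0.6}
    - {"xyz":[0, 0, -0.12], "aperture":1}
    - {"xyz":[0, 0, -0.12], "aperture":1}
    - {"xyz":[0, 0, -0.12], "aperture":1}

```text
clock: 5.72
ee_pos: [0.5624, 0.2946, 0.1869]
tcp_rot: [-0.221, -3.133, 0.0]
contact_force: [0.7, 0.2, -0.4]
opening: 0.997
finger_force: 0.0
```

```bash
python3 g.py .493 -.287 .15 166.2
```

```text
rot [-0.    -0.001  0.1  ] d [-0.0129 -0.5856  0.0371] psi 171.9 [0.5624 0.2946 0.1869] [ 0.7  0.2 -0.4] 5.725 0.997
```

In the tool's units: 0.1 rad / 1.5708 = 0.0637.

shift_gripper:
  increments:
    - {"r":[0, 0, 0.0637], "xyz":[-0.013, -0.586, 0.037], "aperture":1}
    - {"r":[0, 0, 0.0637], "xyz":[-0.013, -0.586, 0.037], "aperture":1}
    - {"r":[0, 0, 0.0637], "xyz":[-0.013, -0.586, 0.037], "aperture":1}
    - {"r":[0, 0, 0.0637], "xyz":[-0.013, -0.586, 0.037], "aperture":1}
    - {"r":[0, 0, 0.0637], "xyz":[-0.013, -0.586, 0.037], "aperture":1}
    - {"r":[0, 0, 0.0637], "xyz":[-0.013, -0.586, 0.037], "aperture":1}
    - {"r":[0, 0, 0.0637], "xyz":[-0.013, -0.586, 0.037], "aperture":1}
    - {"r":[0, 0, 0.0637], "xyz":[-0.013, -0.586, 0.037], "aperture":1}
    - {"r":[0, 0, 0.0637], "xyz":[-0.013, -0.586, 0.037], "aperture":1}
    - {"r":[0, 0, 0.0637], "xyz":[-0.013, -0.586, 0.037], "aperture":1}
    - {"r":[0, 0, 0.0637], "xyz":[-0.013, -0.586, 0.037], "aperture":1}
    - {"r":[0, 0, 0.0637], "xyz":[-0.013, -0.586, 0.037], "aperture":1}

```text
clock: 7.22
ee_pos: [0.4928, -0.286, 0.1485]
tcp_rot: [-0.376, -3.116, -0.003]
contact_force: [0.2, -0.1, -0.7]
opening: 0.996
finger_force: 0.0
```

```bash
python3 g.py .493 -.287 .02 166.2
```

Run:
```python
from rig import arm, camrig
import cv2,numpy as np
a=[]
i=camrig.get_image("top")["color"][150:270,160:320,::-1];j=camrig.get_image("scene")["color"][120:270,130:330,::-1]
cv2.imwrite("pics/k.png",np.hstack([cv2.resize(i,(400,300),interpolation=2),cv2.resize(j,(400,300),interpolation=2)]))
```

```text
rot [ 0.002 -0.003  0.   ] d [-0.0009 -0.0011  0.1285] psi 166.2 [ 0.4928 -0.286   0.1485] [ 0.2 -0.1 -0.7] 7.225 0.996
```

View pics/k.png

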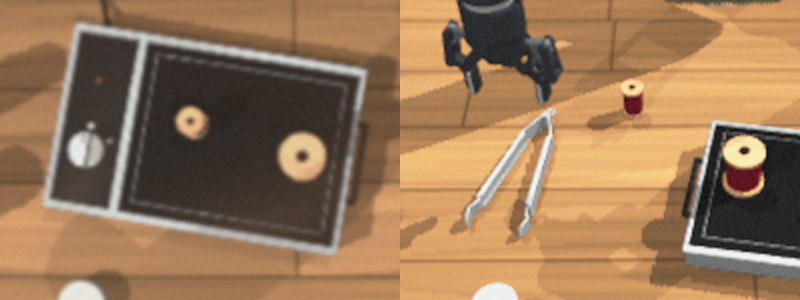

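The switch pointer now aims at the round dot, so it is OFF (crop about 87,140). The gripper is above the tongs and lined up with them, so I can descend.

shift_gripper:
  increments:
    - {"xyz":[-0.001, -0.001, 0.05], "aperture":1}
    - {"xyz":[-0.001, -0.001, 0.1], "aperture":1}
    - {"xyz":[-0.001, -0.001, 0.133], "aperture":1}
    - {"xyz":[-0.001, -0.001, 0.133], "aperture":1}
    - {"xyz":[-0.001, -0.001, 0.133], "aperture":1}

```text
clock: 7.95
ee_pos: [0.4955, -0.2886, 0.0189]
tcp_rot: [0.375, 3.117, -0.002]
contact_force: [-0.1, -0.5, 0.5]
opening: 1.003
finger_force: 0.0
```

```bash
python3 g.py .493 -.287 .012 166.2
```

```text
rot [-0.001  0.002  0.001] d [0.0028 0.0009 0.0069] psi 166.3 [ 0.4955 -0.2886  0.0189] [-0.1 -0.5  0.5] 7.95 1.003
```

shift_gripper:
  increments:
    - {"aperture":0.66}
    - {"aperture":0.66}
    - {"aperture":0.64}
    - {"aperture":0.62}
    - {"aperture":0.62}

```text
clock: 8.57
ee_pos: [0.4963, -0.2899, 0.0208]
tcp_rot: [0.378, 3.114, -0.004]
contact_force: [-1.4, 1.9, 8.7]
opening: 0.619
finger_force: 10.9
```

shift_gripper:
  increments:
    - {"xyz":[0, 0, -0.01], "aperture":0.62}
    - {"xyz":[0, 0, -0.03], "aperture":0.62}
    - {"xyz":[0, 0, -0.06], "aperture":0.62}
    - {"xyz":[0, 0, -0.1], "aperture":0.62}
    - {"xyz":[0, 0, -0.15], "aperture":0.62}
    - {"xyz":[0, 0, -0.15], "aperture":0.62}
    - {"xyz":[0, 0, -0.15], "aperture":0.62}

```text
clock: 9.45
ee_pos: [0.494, -0.2884, 0.1677]
tcp_rot: [0.377, 3.119, -0.0]
contact_force: [-0.1, -0.1, -2.2]
opening: 0.629
finger_force: 8.6
```

Run:
```python
from rig import arm, camrig
import cv2,numpy as np,pickle
t=camrig.get_image("top");s=camrig.get_image("scene");pickle.dump((t,s),open("im1.pkl","wb"))
i=t["color"][150:270,320:440,::-1];j=s["color"][100:260,100:260,::-1]
cv2.imwrite("pics/l.png",np.hstack([cv2.resize(i,(400,400),interpolation=2),cv2.resize(j,(400,400),interpolation=2)]))
```

```bash
python3 g.py .505 .171 .2 175
```

```text
rot [ 0.001 -0.003 -0.154] d [ 0.0981  0.4484 -0.0335] psi 166.2 [ 0.4933 -0.2878  0.1656] [-0.2  0.4 -1.4] 9.55 0.62
```

View pics/l.png

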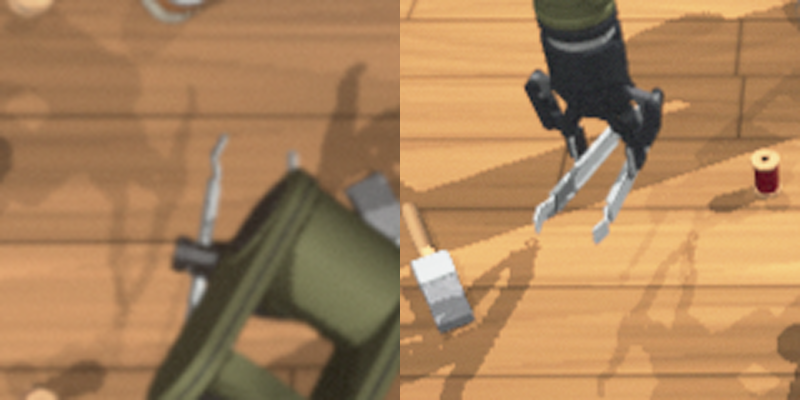

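Run:
```python
import pickle,numpy as np
from h import *
t,s=pickle.load(open("im1.pkl","rb"))
for a,b in(((386.6,191.5),(180,194)),((407.9,196.6),(156,189.5))):
    c1,d1=ray(t,[a]);c2,d2=ray(s,[b]);d1=d1[0];d2=d2[0]
    k=np.linalg.lstsq(np.c_[d1,-d2],c2-c1,rcond=None)[0];p,q=c1+k[0]*d1,c2+k[1]*d2;print(((p+q)/2).round(4),(p-q).round(4))
```

```text
[ 0.6073 -0.2817  0.1705] [ 0.0002 -0.0044  0.0011]
[ 0.5924 -0.3424  0.1713] [ 0.0003 -0.0053  0.0017]
```

In the tool's units: -0.09 rad / 1.5708 = -0.0573.

```bash
python3 g.py .507 .162 .17 175
```

```text
rot [ 0.001 -0.003 -0.154] d [ 0.0939  0.4401 -0.0036] psi 166.2 [ 0.4933 -0.2878  0.1656] [-0.2  0.4 -1.4] 9.55 0.62
```

shift_gripper:
  increments:
    - {"xyz":[0, 0, -0.02], "aperture":0.62}
    - {"r":[0, 0, -0.0191], "xyz":[0.02, 0.05, -0.02], "aperture":0.62}
    - {"r":[0, 0, -0.0382], "xyz":[0.04, 0.11, -0.02], "aperture":0.62}
    - {"r":[0, 0, -0.0573], "xyz":[0.06, 0.17, -0.02], "aperture":0.62}
    - {"r":[0, 0, -0.0764], "xyz":[0.07, 0.23, -0.02], "aperture":0.62}
    - {"r":[0, 0, -0.098], "xyz":[0.08, 0.29, -0.02], "aperture":0.62}
    - {"r":[0, 0, -0.098], "xyz":[0.09, 0.35, -0.02], "aperture":0.62}
    - {"r":[0, 0, -0.098], "xyz":[0.095, 0.4, -0.02], "aperture":0.62}
    - {"r":[0, 0, -0.098], "xyz":[0.093, 0.44, -0.01], "aperture":0.62}
    - {"r":[0, 0, -0.098], "xyz":[0.093, 0.44, 0], "aperture":0.62}
    - {"r":[0, 0, -0.098], "xyz":[0.093, 0.44, 0], "aperture":0.62}
    - {"r":[0, 0, -0.098], "xyz":[0.093, 0.44, 0], "aperture":0.62}
    - {"r":[0, 0, -0.098], "xyz":[0.093, 0.44, 0], "aperture":0.62}

```text
clock: 11.18
ee_pos: [0.5092, 0.16, 0.1679]
tcp_rot: [0.139, 3.138, 0.0]
contact_force: [-0.1, -0.3, -1.2]
opening: 0.624
finger_force: 8.6
```

Run:
```python
from rig import arm, camrig
import cv2,numpy as np,pickle
t=camrig.get_image("top");s=camrig.get_image("scene");pickle.dump((t,s),open("im2.pkl","wb"))
i=t["color"][150:270,190:310,::-1];j=s["color"][120:250,290:420,::-1]
cv2.imwrite("pics/n.png",np.hstack([cv2.resize(i,(400,400),interpolation=2),cv2.resize(j,(400,400),interpolation=2)]))
```

```bash
python3 g.py .507 .162 .077 175
```

```text
rot [ 0.     0.001 -0.001] d [0.0024 0.0015 0.0909] psi 175.0 [0.5091 0.1603 0.1679] [-0.3  1.  -1.6] 11.275 0.623
```

View pics/n.png

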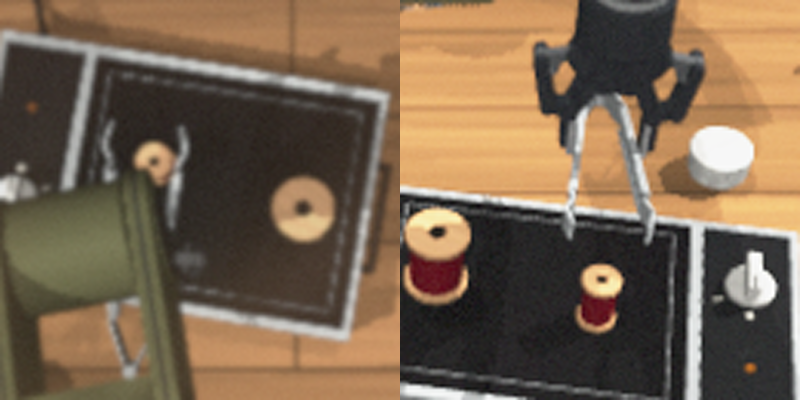

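Run:
```python
import pickle,numpy as np
from h import *
t,s=pickle.load(open("im2.pkl","rb"))
for a,b in(((222.4,187.2),(371.2,197)),((244.9,188.7),(345.2,196.3))):
    c1,d1=ray(t,[a]);c2,d2=ray(s,[b]);d1=d1[0];d2=d2[0]
    k=np.linalg.lstsq(np.c_[d1,-d2],c2-c1,rcond=None)[0];p,q=c1+k[0]*d1,c2+k[1]*d2;print(((p+q)/2).round(4),(p-q).round(4))
```

```text
[0.6209 0.1843 0.1714] [0.0002 0.0019 0.0003]
[0.6166 0.1208 0.1696] [0.     0.0001 0.    ]
```

The tongs are held level and the jaws straddle the spool in plan: jaw centre about (0.599, 0.154), spool (0.597, 0.156). I'll descend with a 2 mm correction.

shift_gripper:
  increments:
    - {"xyz":[0.002, 0.002, 0], "aperture":0.62}
    - {"xyz":[0.002, 0.002, 0.02], "aperture":0.62}
    - {"xyz":[0.002, 0.002, 0.04], "aperture":0.62}
    - {"xyz":[0.002, 0.002, 0.06], "aperture":0.62}
    - {"xyz":[0.002, 0.002, 0.075], "aperture":0.62}
    - {"xyz":[0.002, 0.002, 0.09], "aperture":0.62}
    - {"xyz":[0.002, 0.002, 0.09], "aperture":0.62}
    - {"xyz":[0.002, 0.002, 0.09], "aperture":0.62}

```text
clock: 12.28
ee_pos: [0.5076, 0.1632, 0.0778]
tcp_rot: [0.136, 3.138, 0.0]
contact_force: [0.9, 0.1, 0.2]
opening: 0.623
finger_force: 8.6
```

Run:
```python
from rig import arm, camrig
import cv2,numpy as np,pickle
t=camrig.get_image("top");s=camrig.get_image("scene")
i=t["color"][150:270,190:310,::-1];j=s["color"][140:240,310:410,::-1]
cv2.imwrite("pics/p.png",np.hstack([cv2.resize(i,(400,400),interpolation=2),cv2.resize(j,(400,400),interpolation=2)]))
```

```bash
python3 g.py .507 .162 .077 175
```

```text
rot [0.001 0.002 0.   ] d [ 0.0007 -0.0013  0.0013] psi 175.0 [0.5078 0.1633 0.0783] [-0.2  0.1 -0.7] 12.375 0.622
```

View pics/p.png

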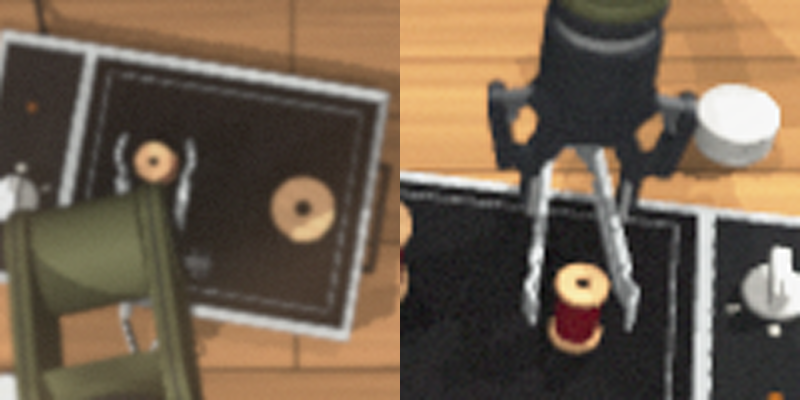

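shift_gripper:
  increments:
    - {"aperture":0.56}
    - {"aperture":0.52}
    - {"aperture":0.48}
    - {"aperture":0.45}
    - {"aperture":0.42}
    - {"aperture":0.42}
    - {"aperture":0.39}
    - {"aperture":0.39}

```text
clock: 13.38
ee_pos: [0.5071, 0.1631, 0.0774]
tcp_rot: [-0.136, -3.139, -0.0]
contact_force: [-0.6, -0.1, -0.7]
opening: 0.395
finger_force: 20.1
```

shift_gripper:
  increments:
    - {"aperture":0.36}
    - {"aperture":0.36}
    - {"aperture":0.33}
    - {"aperture":0.33}
    - {"aperture":0.3}
    - {"aperture":0.3}
    - {"aperture":0.3}

```text
clock: 14.25
ee_pos: [0.5071, 0.1631, 0.0773]
tcp_rot: [-0.136, -3.139, -0.0]
contact_force: [-0.4, 0.4, 0.5]
opening: 0.367
finger_force: 59.3
```

Run:
```python
from rig import arm, camrig
import cv2,numpy as np,pickle
t=camrig.get_image("top");s=camrig.get_image("scene")
i=t["color"][150:270,190:310,::-1];j=s["color"][140:240,310:410,::-1]
cv2.imwrite("pics/r.png",np.hstack([cv2.resize(i,(400,400),interpolation=2),cv2.resize(j,(400,400),interpolation=2)]))
```

```text
(no output)
```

View pics/r.png

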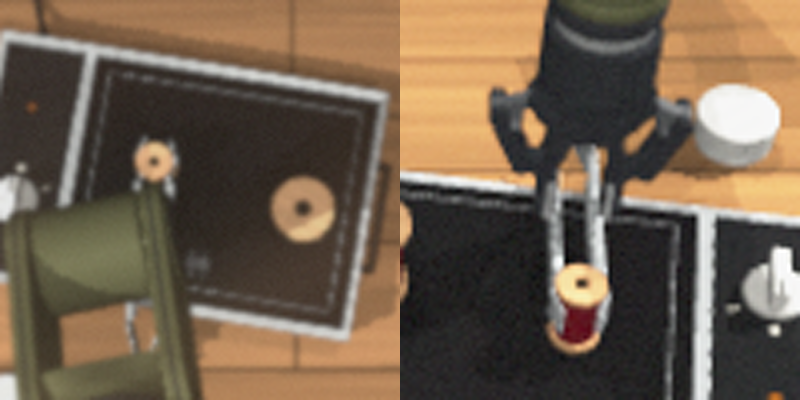

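The jaws are closed on the thread between the flanges (scene crop about 578,310) and the spool is upright. Now I'll lift it.

shift_gripper:
  increments:
    - {"xyz":[0, 0, -0.004], "aperture":0.3}
    - {"xyz":[0, 0, -0.012], "aperture":0.3}
    - {"xyz":[0, 0, -0.024], "aperture":0.3}
    - {"xyz":[0, 0, -0.038], "aperture":0.3}
    - {"xyz":[0, 0, -0.052], "aperture":0.3}
    - {"xyz":[0, 0, -0.066], "aperture":0.3}
    - {"xyz":[0, 0, -0.08], "aperture":0.3}
    - {"xyz":[0, 0, -0.094], "aperture":0.3}
    - {"xyz":[0, 0, -0.108], "aperture":0.3}
    - {"xyz":[0, 0, -0.12], "aperture":0.3}
    - {"xyz":[0, 0, -0.13], "aperture":0.3}
    - {"xyz":[0, 0, -0.137], "aperture":0.3}
    - {"xyz":[0, 0, -0.14], "aperture":0.3}
    - {"xyz":[0, 0, -0.14], "aperture":0.3}
    - {"xyz":[0, 0, -0.14], "aperture":0.3}
    - {"xyz":[0, 0, -0.14], "aperture":0.3}

```text
clock: 16.35
ee_pos: [0.5068, 0.1631, 0.2168]
tcp_rot: [-0.136, -3.138, 0.0]
contact_force: [-0.6, -0.4, -1.9]
opening: 0.375
finger_force: 59.5
```

Run:
```python
from rig import arm, camrig
import cv2,numpy as np,pickle
t=camrig.get_image("top");s=camrig.get_image("scene")
i=t["color"][150:270,190:310,::-1];j=s["color"][80:240,280:440,::-1]
cv2.imwrite("pics/u.png",np.hstack([cv2.resize(i,(400,400),interpolation=2),cv2.resize(j,(400,400),interpolation=2)]))
```

```text
(no output)
```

View pics/u.png

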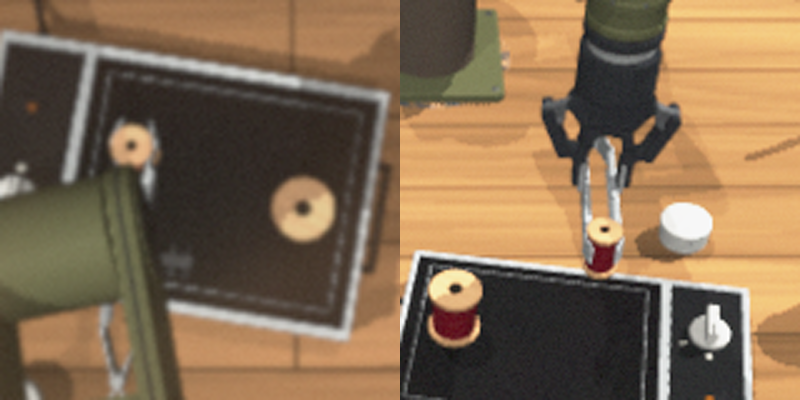

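The spool is held upright in the level tongs about 14 cm above the tray (scene crop about 602,248). The reel is undisturbed and the switch is at OFF.

```bash
python3 -c "
from rig import arm, camrig
print(arm.hand_in())"
```

```text
the job is handed in; nothing more can be done
None
```

The switch is at OFF and the tongs are holding the spool upright about 14 cm above the tray, tongs level; I handed the job in at about 16 s on the clock, and no verdict was returned.

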